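# Set the slicer's thickness turret and load the lime

## Robot

A 6-joint arm with a two-finger parallel gripper is mounted at the origin on a cart in front of the work surface, level with it; the furniture and walls round the work are solid. World frame = base frame: x ahead of the robot, y to its left, z up, the work surface at z = 0. Lengths are in m, angles in rad, forces in N, time in s.
With the tool pointing down it reaches from about 0.325 to 0.925 m from the base axis. Payload 3.1 kg.
Tool frame: the origin (TCP) lies midway between the tips of the shut fingers; the grasp point (between the pads) lies 19 mm behind it; z points along the fingers, y is the line along which they close (so a half turn about z gives the same grasp; the last joint's range is limited). The gripper opens to 85 mm and grips with 20 to 120 N. Pads are 22 mm wide; open, the fingers measure 114 mm over their backs; the gripper's body (76 mm by 85 mm) begins 54 mm behind the grasp point. The pads swing forward as they close: fully open they stand 13 mm farther back than shut.
Start: joints at [1.139, 0.217, 1.613, -0, 1.311, -0.112], TCP at [0.196, 0.593, 0.231] pointing down, gripper open.
Joint ranges: [-2.75, 2.75], [-0.78, 2.1], [0.31, 2.55], [-1.13, 4.27], [0.13, 2.63], [-2.58, 2.58]. Speed limits (rad/s): [2.79, 2.79, 3.14, 3.14, 3.14, 3.14].

## Interface

Orientations are given as a unit quaternion [w, x, y, z].
In Python, from bench import bot gives the robot as it stands. The module is installed in compiled form; this text tells all that it offers.
- The arm moves only by the tool jog_arm, never from a script. Its argument "increments" is a list of rows, each an object of numbers: "gripper": the finger opening in m, from 0 to 0.0854; "x", "y", "z": the shift along the tool's x, y, z in m; "ax", "ay", "az": the turn, a rotation vector about the tool's x, y, z in rad. A call has 1 to 5 rows; each row is the pose to reach, as a shift and turn from the pose commanded when the call began, along the tool's axes at that moment; what a row does not reach only later rows make up. A row lasts 1/8 s, in which the tool goes at most 62.5 mm and 10.7 degrees, less where a joint would pass 70% of its speed; a pose out of reach is approached as far as the arm can. A call with a gripper value outside its range is refused whole. The fingers move at their own pace and stop on an object; "newtons" is the grip in N (left out, the last holds). Time passes only in rows, so rows that repeat a pose let the fingers close. It gives the time, the measured TCP pose, the force, the opening and the grip force at its end, in the units of the state.
- bot.get_state(): the state, without advancing time (a new reading comes with each control period).
- bot.snapshot(name): name is "scene" or "top" or "wrist"; returns a dict with "color" (400x640x3 uint8, red, green, blue), "range_z" (400x640 float32, m along the optical axis (not along the pixel's ray), 0 where there is no reading), "vfov" (degrees; the focal length in pixels is half the picture's height over the tangent of half this angle, whatever the lens; pixels are square), "cx", "cy" (the principal point, pixels), "position" and "attitude" of the camera in the world. Camera axes: x right, y down, z forward; pixel columns grow to the right and rows downward; lengths in m; the calibration is good to about 2 mm. A picture is of the moment at which its call begins.
- bot.finish_job(): hands the job in; it is judged then, once.
Trained networks look in the newest picture that a camera, given by its name, has taken for a name from the list of things; names that differ only in an ending like _2 or _b are one class to them, and where a whole thing is asked for, a point or a joint stands for the part that bears it (a point fixed in the world has none). Each returns a list of dicts, best first, with "conf" (0 to 1); they miss things now and then, are a little off and sometimes report something else, mostly with a low value. They report only what shows in the picture. A call takes as long as a camera call.
- bot.trace(camera, thing): "region" (400x640 bool, what is visible of it) and "rect" ([left, top, width, height] in pixels, round what is visible of it).
- bot.spot_point(camera, thing): "at" ([row, column] in pixels: a listed point, or the origin of a listed thing).
The state is a dict: "t": time; "joints": joint angles; "joint_velocities": joint speeds; "joint_efforts": joint torques, N m; "eef_pos": TCP position; "tcp_rot": TCP orientation; "force": force on the tool from outside, world axes, zero at the start; "wrist_torque": the same for the moment, N m; "grip_width": finger opening in m; "finger_force": force on a finger pad.
Only numpy, scipy, OpenCV 4.12 (cv2) and the standard library are available. Lean on these libraries where they do the work, as an engineer would, in place of code of your own. Each camera call takes 0.05 s, during which the arm holds its last target. There are 200 camera calls.

## Task

Get the slicer ready for the lime. First, while its steel feed bowl is still empty, turn the sloping thickness turret clockwise, click by click, until its red pointer rests at the fifth mark, counting clockwise with the red mark as number one; then lay the green lime from the chopping board in the feed bowl and let go. Leave the lemon, the honey jar and the espresso cup where they are.

Things in the scene. Friction and masses are not known exactly. Their poses are not given: they have to be found in the camera images.
- turret (a joint): Thickness turret's angle (rad). It grows clockwise, seen looking down on the sloping face. A spring detent clicks every 0.5236 (30 degrees): mark one (red) 0, two 0.524, three 1.047, four 1.571, five 2.094, six 2.618, seven 3.142 (end stop just past it). A click takes about 0.2 N m to pass; let go between two marks it springs to the nearer and stays.
- turret_grip (a point): Point on the turret's axis at the height to grip its black bar (16 mm thick along x, 76 long along y, 34 high): 22 mm above the disc, 12 below the bar's top. Turns with the turret: z along the axis out of the sloping face (35 degrees from vertical, towards the slicer's front), y along the bar to its red pointer end. The dark disc is 100 mm across; 12 mm thick.
- slicer: White slicer, fixed: 170 mm deep (x, to its back), 290 wide (y, to its left), 143 high; origin on the worktop under its middle. Left half: sloping console with the turret; right half: feed bowl. Seven marks (13 mm strokes, first red, others black) lie on the slope 62 mm from the turret's axis: the first to the slicer's left, the fourth straight up-slope, the seventh to its right.
- feed_floor (a point): centre of the inner floor of the round steel feed bowl on the slicer's right half, 85 mm above the worktop; axes as the slicer's. The bowl flares from 76 mm inside diameter at the floor to 118 mm at the rim, which is 43 mm above the floor; it is open at the top.
- lime_center (a point): centre of the loose green lime, 57 mm (its x) by 46 mm (its y) by 45 mm high, about 50 g, lying on the chopping board, whose top is 22 mm above the worktop; z is up at the start.
- chopping_board: wooden board, fixed, 240 mm (x) by 340 mm (y) by 22 mm high; origin at the middle of its underside.
- lemon_center (a point): centre of the loose yellow lemon, 72 x 57 x 58 mm, lying at the left end of the board, as the robot sees it: leave alone.
- honey_jar: loose honey jar with red lid, 60 mm across, 85 mm high, right of the slicer, origin at its underside: leave alone.
- espresso_cup: loose white espresso cup, red-brown inside, 62 x 87 mm with its handle, 51 mm high, right of the slicer, origin at its underside: leave alone.

How it is judged:
On the way, in this order (a step that is already met when the one before it is completed fails the run):
1. with the lime still out of the feed bowl, the turret stands at mark five (value of joint turret between 1.974 and 2.214 rad and horizontal distance between lime_center and feed_floor above 0.1 m), for 0.2 s.
2. the lime lies in the feed bowl (horizontal distance between lime_center and feed_floor below 0.035 m and z of lime_center in the frame of feed_floor below 0.045 m), for 0.2 s.
At the end, for the whole second after the job is handed in: The turret rests in the click of mark five (within 0.12 rad of 2.094), and the lime lies at rest and released in the feed bowl: its centre within 35 mm of the bowl's axis and less than 45 mm above the bowl's floor (all of step 2 and value of joint turret between 1.974 and 2.214 rad and z of lime_center in the frame of feed_floor above 0 m and linear speed of lime below 0.03 m/s); the robot touches nothing.
It fails at once if the lemon is shifted by more than 30 mm (distance of lemon_center from where it was at the start of the episode above 0.03 m).
It fails at once if the honey jar is shifted by more than 30 mm (distance of honey_jar from where it was at the start of the episode above 0.03 m).
It fails at once if the espresso cup is shifted by more than 30 mm (distance of espresso_cup from where it was at the start of the episode above 0.03 m).
It also fails if it takes over 70 s, if anything falls off the work surface, if the arm or the gripper's body presses on something with over 40 N, if the wrist force passes 120 N, or if a joint passes its speed limit or range.

## Working session

There is one attempt and no reset: what is moved stays moved. The work goes in short steps, Python scripts to look and compute and a tool call to move; the robot and the scene stay as the last step left them, time stands still between calls to the robot, and variables do not carry over. Pictures are saved under pics/ and viewed, at most 10 in all, crops included, and the job is handed in when it is done.

Besides the shell and the picture viewer there is one more tool, called after "Emit:" as a command line: name --argument value ..., lists and objects as JSON in quotes. jog_arm: Moves the arm, as the interface text tells. Its arguments: {"type":"object","properties":{"increments":{"type":"array","items":{"type":"object","properties":{"gripper":{"type":"number"},"x":{"type":"number"},"y":{"type":"number"},"z":{"type":"number"},"ax":{"type":"number"},"ay":{"type":"number"},"az":{"type":"number"}}}},"newtons":{"type":"number"}},"required":["increments"]}

```bash
mkdir -p pics; cat > h.py <<'E'
import numpy as np, cv2
from scipy.spatial.transform import Rotation as R
from bench import bot
def rot(q): return R.from_quat([q[1],q[2],q[3],q[0]])
def unproj(s,r,c,z=None):
    f=200/np.tan(np.radians(s["vfov"])/2)
    z=s["range_z"][int(round(r)),int(round(c))] if z is None else z
    p=np.stack([(c-s["cx"])*z/f,(r-s["cy"])*z/f,z*np.ones_like(z)],-1)
    return rot(s["attitude"]).apply(p)+s["position"]
def cloud(s,m):
    r,c=np.nonzero(m&(s["range_z"]>0)); return unproj(s,r,c,s["range_z"][r,c])
def save(s,n): cv2.imwrite(f"pics/{n}.png",s["color"][:,:,::-1])
E
python3 - <<'E'
from h import *
np.set_printoptions(precision=4,suppress=True)
for cam in ["scene","top"]:
    s=bot.snapshot(cam); save(s,cam); print(cam,s["position"],s["attitude"],s["vfov"],s["cx"],s["cy"])
    for t in ["turret","turret_grip","slicer","feed_floor","lime_center","lemon_center","honey_jar","espresso_cup","chopping_board"]:
        for d in bot.spot_point(cam,t)[:2]:
            print(t,round(d["conf"],2),d["at"],unproj(s,*d["at"]))
    for t in ["lime_center","turret","slicer"]:
        for d in bot.trace(cam,t)[:1]:
            c=cloud(s,d["region"]); print("trace",t,round(d["conf"],2),d["rect"],np.percentile(c,[2,50,98],axis=0))
st=bot.get_state(); print(st["t"],st["eef_pos"],st["tcp_rot"])
E
```

```text
scene [ 0.0532 -0.8885  0.5814] [-0.5236  0.8183 -0.1999  0.1275] 57.165368476738536 313.4026220744839 199.3196387965772Traceback (most recent call last):
  File "<stdin>", line 6, in <module>
ValueError: it knows: chopping_board, espresso_cup, feed_floor, honey_jar, lemon_center, lime_center, slicer, turret_grip
```

```bash
python3 - <<'E'
from h import *
np.set_printoptions(precision=4,suppress=True)
for cam in ["scene","top"]:
    s=bot.snapshot(cam); save(s,cam); print(cam,s["position"],s["attitude"],s["vfov"],s["cx"],s["cy"])
    for t in ["turret_grip","slicer","feed_floor","lime_center","lemon_center","honey_jar","espresso_cup","chopping_board"]:
        for d in bot.spot_point(cam,t)[:2]:
            print(t,round(d["conf"],2),d["at"],unproj(s,*d["at"]))
    for t in ["lime_center","turret_grip","slicer"]:
        for d in bot.trace(cam,t)[:1]:
            c=cloud(s,d["region"]); print("trace",t,round(d["conf"],2),d["rect"],np.percentile(c,[2,50,98],axis=0))
st=bot.get_state(); print(st["t"],st["eef_pos"],st["tcp_rot"])
E
```

```text
scene [ 0.0532 -0.8885  0.5814] [-0.5236  0.8183 -0.1999  0.1275] 57.165368476738536 313.4026220744839 199.3196387965772
turret_grip 0.71 [199.9, 325.5] [ 0.5281 -0.0492  0.1345]
slicer 0.67 [244.1, 352.6] [ 0.5278 -0.1985  0.0672]
feed_floor 0.66 [228.7, 373.7] [ 0.5641 -0.2359  0.123 ]
lime_center 0.62 [186.8, 274.7] [0.5099 0.3074 0.046 ]
lime_center 0.35 [228.8, 373.8] [ 0.5643 -0.2362  0.1228]
lemon_center 0.68 [174.3, 263.3] [0.51   0.4284 0.0552]
honey_jar 0.81 [317.7, 384.4] [ 0.4659 -0.4214  0.0241]
espresso_cup 0.69 [309.5, 341.8] [ 0.3965 -0.3611  0.0274]
chopping_board 0.97 [195.6, 277.4] [0.5104 0.2852 0.0185]
trace turret_grip 0.78 [313.5, 191.1, 34.2, 31.2] [[ 0.5113 -0.0863  0.0751]
 [ 0.5389 -0.0506  0.111 ]
 [ 0.5853  0.005   0.1413]]
trace slicer 0.76 [301.2, 179.9, 105.8, 100.7] [[ 0.4868 -0.2564  0.011 ]
 [ 0.5531 -0.1518  0.071 ]
 [ 0.6548  0.0243  0.1409]]
top [0.4641 0.0313 1.2925] [ 0.0172 -0.6967  0.7167 -0.0238] 49.52319199868939 325.31603686061857 199.4233050619042
turret_grip 0.58 [198.7, 343.7] [ 0.5314 -0.0294  0.1405]
turret_grip 0.57 [204.9, 175.8] [0
[... 159 characters left out ...]
.6] [0.5235 0.323  0.0682]
lemon_center 0.95 [204.3, 174.8] [0.5327 0.4409 0.0753]
honey_jar 0.58 [215.1, 465.5] [ 0.4793 -0.3723  0.0808]
espresso_cup 0.62 [240.3, 448.8] [ 0.4071 -0.344   0.0062]
chopping_board 0.58 [206.1, 221.7] [0.5246 0.3128 0.0626]
trace lime_center 0.62 [212.7, 198.7, 15.8, 19.6] [[0.4999 0.3022 0.0425]
 [0.5219 0.3206 0.059 ]
 [0.5429 0.3439 0.068 ]]
trace turret_grip 0.82 [323.8, 174.6, 41.9, 32.3] [[ 0.5142 -0.0835  0.0784]
 [ 0.5522 -0.0359  0.1189]
 [ 0.5901  0.0086  0.1444]]
trace slicer 0.81 [319.1, 148.4, 103.8, 68.9] [[ 0.4904 -0.2411  0.0153]
 [ 0.5745 -0.1033  0.0956]
 [ 0.6557  0.0301  0.144 ]]
1.25 [0.1965 0.5933 0.2313] [-0.      0.1592  0.9872 -0.    ]
```

View pics/scene.png

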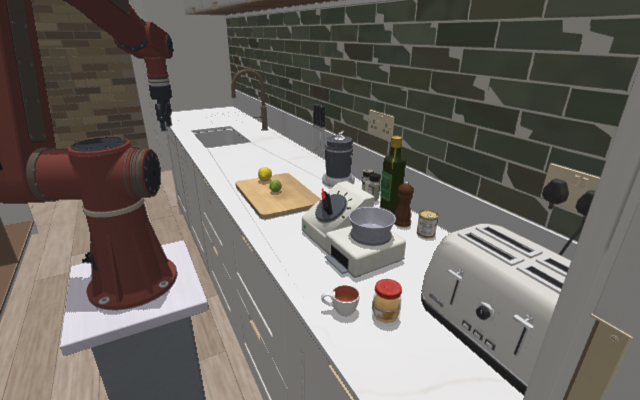

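View pics/top.png

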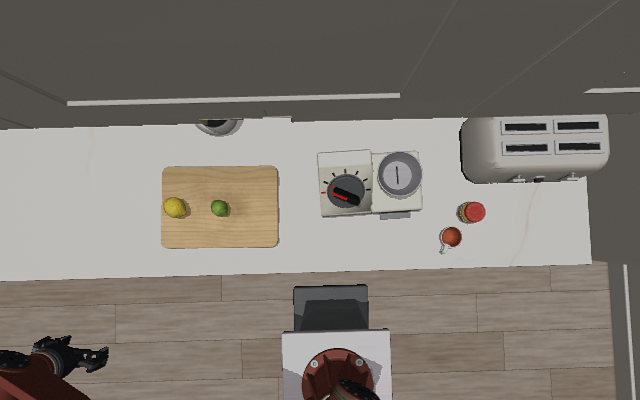

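```bash
python3 - <<'E'
from h import *
np.set_printoptions(precision=4,suppress=True)
s=bot.snapshot("top")
a=cv2.resize(s["color"][140:230,310:430,::-1],None,fx=6,fy=6,interpolation=cv2.INTER_CUBIC)
cv2.imwrite("pics/crop.png",a)
q=bot.trace("top","slicer")[0]["region"]
c=cloud(s,q); 
# height histogram, outline rect
print(cv2.minAreaRect((c[c[:,2]>0.02][:,:2]*1000).astype(np.float32)))
# console slope plane: fit over points left half
m=np.zeros_like(q); m[150:216,318:372]=1
t=bot.trace("top","turret_grip")[0]["region"]
p=cloud(s,q&m&~cv2.dilate(t.astype(np.uint8),np.ones((3,3))).astype(bool))
best=0;g=np.random.default_rng(0)
for i in range(500):
    a3=p[g.choice(len(p),3,False)];n=np.cross(a3[1]-a3[0],a3[2]-a3[0]);n/=np.linalg.norm(n)+1e-12
    if n[2]<0:n=-n
    k=abs((p-a3[0])@n)<.002
    if k.sum()>best: best=k.sum();K=k
o=p[K].mean(0);n=np.linalg.svd(p[K]-o)[2][2];n*=np.sign(n[2]);print("plane",best,len(p),o,n,np.degrees(np.arccos(n[2])),np.degrees(np.arctan2(n[1],n[0])))
# bowl rim
m[:]=0;m[145:205,372:425]=1
p=cloud(s,m&(s["range_z"]>0)); r=p[(p[:,2]>.118)&(p[:,2]<.14)]
print("rim",len(r),cv2.minEnclosingCircle((r[:,:2]*1000).astype(np.float32)))
# turret pts along n
p=cloud(s,t);h=(p-o)@n;print("h",np.percentile(h,[5,25,50,75,95,99]))
for lo,hi in [(.006,.018),(.04,.052)]:
    k=(h>lo)&(h<hi);print(lo,k.sum(),p[k].mean(0),p[k].min(0),p[k].max(0))
    if lo>.02:
        w=p[k]-p[k].mean(0); print(np.linalg.svd(w)[2][0])
col=s["color"].astype(int);red=t&(col[...,0]>120)&(col[...,1]<60)
k=cloud(s,red);print("red",len(k),k.mean(0), ((k-o)@n).mean())
E
```

```text
((571.949462890625, -108.89495849609375), (183.95401000976562, 286.54327392578125), 1.772713541984558)
plane 1068 2228 [ 0.5658 -0.0378  0.1028] [-0.5667 -0.0112  0.8239] 34.526213489582965 -178.86812635766032
rim 343 ((597.5241088867188, -184.12005615234375), 62.57457733154297)
h [0.0078 0.0105 0.0125 0.0235 0.0467 0.0493]
0.006 650 [ 0.5573 -0.0369  0.1109] [ 0.5115 -0.0854  0.0743] [0.5933 0.0113 0.1356]
0.04 149 [ 0.5337 -0.0353  0.1359] [ 0.5169 -0.0712  0.1188] [0.5521 0.0016 0.1521]
[-0.3675 -0.879  -0.3037]
red 46 [ 0.5447 -0.0133  0.1373] 0.0401440643825613
```

View pics/crop.png

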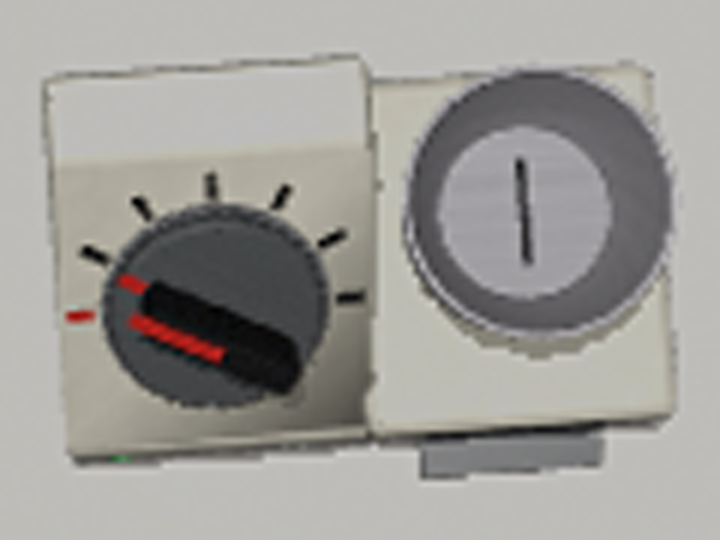

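```bash
cat >> h.py <<'E'
def inc(tcp,Rt):
    st=bot.get_state();R0=rot(st["tcp_rot"])
    d=R0.inv().apply(tcp-np.array(st["eef_pos"]));a=(R0.inv()*Rt).as_rotvec()
    print("t",st["t"],"xyz",d.round(4),"a",a.round(4),"tcp",np.round(st["eef_pos"],4),"joints",np.round(st["joints"],3))
def face(n,phi,left=None):
    "tool into slope with closing line phi cw from upslope; n=slope normal"
    l=np.array([-n[1],n[0],0]);l/=-np.linalg.norm(l); l=-l if l[1]<0 else l
    u=np.cross(l,n);y=np.cos(phi)*u-np.sin(phi)*l; z=-n
    return R.from_matrix(np.stack([np.cross(y,z),y,z],1))
E
python3 - <<'E'
from h import *
np.set_printoptions(precision=4,suppress=True)
s=bot.snapshot("top")
o=np.array([0.5658,-0.0378,0.1028]);n=np.array([-0.5667,-0.0112,0.8239])
P=[]
f=200/np.tan(np.radians(s["vfov"])/2)
for c,r in [(80,317),(93,254),(142,208),(211,185),(282,196),(331,239),(350,297)]:
    d=unproj(s,140+r/6-.4,310+c/6-.4,1.0)-s["position"]; P.append(s["position"]+d*((o-s["position"])@n)/(d@n))
P=np.array(P);print(P)
from scipy.optimize import least_squares
l=np.array([-n[1],n[0],0]);l/=-np.linalg.norm(l);l=l*np.sign(l[1]);u=np.cross(l,n);print(l,u)
k=np.arange(7)*np.pi/6
def model(v): return (o+v[0]*l+v[1]*u)+.062*(np.cos(k+v[2])[:,None]*l+np.sin(k+v[2])[:,None]*u)
q=least_squares(lambda v:(model(v)-P).ravel(),[0,0,0]);ax=o+q.x[0]*l+q.x[1]*u
print("axis",ax,"yaw off cw",q.x[2],"res",abs(q.fun).max(),"grip",ax+.034*n)
g=ax+.034*n
print("hover phi .52");inc(g+.12*n,face(n,.52))
E
```

```text
[[ 0.553   0.0252  0.0949]
 [ 0.5802  0.0185  0.1135]
 [ 0.5991 -0.004   0.1262]
 [ 0.608  -0.0351  0.1319]
 [ 0.6026 -0.0671  0.1277]
 [ 0.5839 -0.0899  0.1146]
 [ 0.5586 -0.0996  0.097 ]]
[-0.0198  0.9998 -0.    ] [0.8237 0.0163 0.5668]
axis [ 0.5564 -0.0374  0.0964] yaw off cw -0.02489780702554566 res 0.0010195779212479605 grip [ 0.5372 -0.0377  0.1244]
hover phi .52
t 1.45 xyz [-0.4577 -0.5146  0.008 ] a [-0.6418 -0.2384  1.692 ] tcp [0.1965 0.5933 0.2313] joints [ 1.139  0.217  1.613  0.     1.311 -0.112]
```

Emit:
jog_arm --increments '[{"x":-0.229,"y":-0.257,"z":0.004,"ax":-0.32,"ay":-0.12,"az":0.846},{"x":-0.229,"y":-0.257,"z":0.004,"ax":-0.32,"ay":-0.12,"az":0.846},{"x":-0.229,"y":-0.257,"z":0.004,"ax":-0.32,"ay":-0.12,"az":0.846},{"x":-0.229,"y":-0.257,"z":0.004,"ax":-0.32,"ay":-0.12,"az":0.846},{"x":-0.229,"y":-0.257,"z":0.004,"ax":-0.32,"ay":-0.12,"az":0.846}]'

```text
validation failed for argument at $.in...
```

```bash
python3 - <<'E'
from h import *
g=np.array([0.5372,-0.0377,0.1244]);n=np.array([-0.5667,-0.0112,0.8239])
inc(g+.12*n,face(n,.52))
E
```

```text
t 1.45 xyz [-0.4577 -0.5146  0.008 ] a [-0.6418 -0.2384  1.692 ] tcp [0.1965 0.5933 0.2313] joints [ 1.139  0.217  1.613  0.     1.311 -0.112]
```

Emit:
jog_arm --increments '[{"x":-0.04,"y":-0.05,"z":0,"ax":-0.06,"ay":-0.02,"az":0.16,"gripper":0.085}]'

```text
t: 1.58
eef_pos: [0.2186, 0.5369, 0.2293]
tcp_rot: [0.015, 0.238, 0.971, 0.028]
force: [1.3, -1.0, 1.6]
grip_width: 0.0848
finger_force: 0.0
```

Emit:
jog_arm --increments '[{"x":-0.04,"y":-0.045,"z":0,"ax":-0.06,"ay":-0.02,"az":0.16,"gripper":0.085},{"x":-0.08,"y":-0.09,"z":0,"ax":-0.12,"ay":-0.04,"az":0.32,"gripper":0.085},{"x":-0.12,"y":-0.135,"z":0,"ax":-0.18,"ay":-0.06,"az":0.48,"gripper":0.085},{"x":-0.16,"y":-0.18,"z":0,"ax":-0.24,"ay":-0.08,"az":0.64,"gripper":0.085},{"x":-0.2,"y":-0.225,"z":0,"ax":-0.3,"ay":-0.1,"az":0.8,"gripper":0.085}]'

```text
t: 2.2
eef_pos: [0.2921, 0.2416, 0.2207]
tcp_rot: [0.085, 0.593, 0.784, 0.162]
force: [0.9, -0.7, 0.6]
grip_width: 0.0853
finger_force: 0.0
```

```bash
python3 - <<'E'
from h import *
g=np.array([0.5372,-0.0377,0.1244]);n=np.array([-0.5667,-0.0112,0.8239])
inc(g+.12*n,face(n,.52))
E
```

```text
t 2.2 xyz [-0.3186  0.0921  0.0122] a [-0.2885 -0.1097  0.7259] tcp [0.2921 0.2416 0.2207] joints [ 0.532 -0.65   2.384 -0.038  1.041  0.269]
```

Emit:
jog_arm --increments '[{"x":-0.055,"y":0.03,"z":0,"ax":-0.05,"ay":-0.02,"az":0.13,"gripper":0.085},{"x":-0.11,"y":0.06,"z":0,"ax":-0.1,"ay":-0.04,"az":0.27,"gripper":0.085},{"x":-0.17,"y":0.075,"z":0.003,"ax":-0.16,"ay":-0.06,"az":0.42,"gripper":0.085},{"x":-0.225,"y":0.08,"z":0.006,"ax":-0.22,"ay":-0.08,"az":0.56,"gripper":0.085},{"x":-0.28,"y":0.085,"z":0.01,"ax":-0.27,"ay":-0.1,"az":0.7,"gripper":0.085}]'

```text
t: 2.82
eef_pos: [0.4524, -0.0043, 0.2254]
tcp_rot: [0.141, 0.816, 0.5, 0.254]
force: [0.6, 1.0, 0.2]
grip_width: 0.085
finger_force: 0.0
```

```bash
python3 - <<'E'
from h import *
np.set_printoptions(precision=4,suppress=True)
g=np.array([0.5372,-0.0377,0.1244]);n=np.array([-0.5667,-0.0112,0.8239])
s=bot.snapshot("wrist");save(s,"w1")
for d in bot.spot_point("wrist","turret_grip")[:2]: print(d["conf"],d["at"],unproj(s,*d["at"]))
inc(g+.10*n,face(n,.52))
E
```

```text
0.57 [223.3, 353.2] [ 0.529  -0.0357  0.1341]
t 2.925 xyz [-0.0228  0.0275  0.0296] a [-0.0198 -0.0007  0.0223] tcp [ 0.4523 -0.0065  0.2244] joints [-0.294 -0.583  2.4    0.259  0.781  0.047]
```

View pics/w1.png

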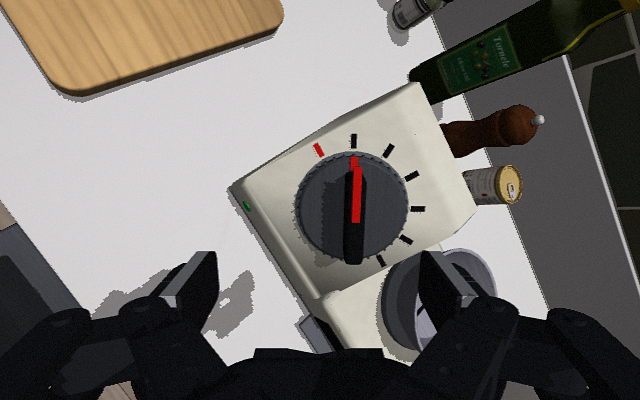

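```bash
python3 - <<'E'
from h import *
np.set_printoptions(precision=4,suppress=True)
s=bot.snapshot("wrist")
n=np.array([-0.5667,-0.0112,0.8239])
m=np.zeros((400,640),bool);m[95:255,250:440]=1
col=s["color"].astype(int)
p=cloud(s,m&(col.min(2)>120))
for k in range(4):
    o=np.median(p,0) if k==0 else p[K].mean(0)
    if k: n=np.linalg.svd(p[K]-o)[2][2];n*=np.sign(n[2])
    K=abs((p-o)@n)<(.012 if k==0 else .004)
print("plane",K.sum(),o,n,np.degrees(np.arccos(n[2])))
m[:]=0;m[140:285,285:420]=1;p=cloud(s,m);h=(p-o)@n
print(np.histogram(h,np.arange(-.004,.06,.004)))
l=np.cross(n,[0.9994,.035,0.]);l/=np.linalg.norm(l);u=np.cross(l,n)
for lo,hi in [(.008,.016),(.0435,.0505)]:
    k=(h>lo)&(h<hi);X=np.c_[(p[k]-o)@l,(p[k]-o)@u].astype(np.float32)*1000
    r=cv2.minAreaRect(X);c,rad=cv2.minEnclosingCircle(X)
    v=np.linalg.svd(X-X.mean(0),full_matrices=False)[2][0];v*=np.sign(v[0])
    print(lo,k.sum(),h[k].mean(),r,c,rad,X.mean(0),"angle cw from left",np.degrees(np.arctan2(v[1],v[0])))
    for cc in (r[0],c): print(o+cc[0]/1e3*l+cc[1]/1e3*u+(.034)*n)
st=bot.get_state();y=rot(st["tcp_rot"]).as_matrix()[:,1];print("phi now cw from upslope deg",np.degrees(np.arctan2(-y@l,y@u)),st["t"])
E
```

```text
plane 559 [0.6402 0.0044 0.1384] [-0.6053  0.0022  0.796 ] 37.25008608847764
(array([ 165,  111,  100,  106, 2080, 4049, 2693, 1520, 5441,  229,   29,
         28,   37,   28,   30]), array([-0.004,  0.   ,  0.004,  0.008,  0.012,  0.016,  0.02 ,  0.024,
        0.028,  0.032,  0.036,  0.04 ,  0.044,  0.048,  0.052,  0.056]))
0.008 2186 0.014732349999633536 ((-49.03843307495117, -99.89488220214844), (149.46873474121094, 135.27574157714844), 29.22080421447754) (-51.24564743041992, -96.8764419555664) 92.56671905517578 [-63.608  -55.8118] angle cw from left 42.69885
[ 0.5418 -0.049   0.1065]
[ 0.5443 -0.0511  0.1084]
0.0435 51 0.046494810557088255 ((-30.140214920043945, -96.885498046875), (71.5479736328125, 13.798751831054688), 42.74577331542969) (-33.69942092895508, -93.06121826171875) 35.79524230957031 [-20.8986 -90.7018] angle cw from left 34.07121
[ 0.5436 -0.03    0.1078]
[ 0.5467 -0.0334  0.1102]
phi now cw from upslope deg 30.06395079683602 2.975
```

```bash
python3 - <<'E'
from h import *
np.set_printoptions(precision=4,suppress=True)
s=bot.snapshot("wrist")
n=np.array([-0.5667,-0.0112,0.8239]);o=np.array([0.5658,-0.0378,0.1028])
m=np.zeros((400,640),bool);m[95:255,250:440]=1
col=s["color"].astype(int)
p=cloud(s,m&(col.min(2)>120))
for t in (.006,.004,.003,.003):
    K=abs((p-o)@n)<t;o=p[K].mean(0);n=np.linalg.svd(p[K]-o,full_matrices=False)[2][2];n*=np.sign(n[2])
print("plane",K.sum(),o,n,np.degrees(np.arccos(n[2])))
m[:]=0;m[140:285,285:420]=1;p=cloud(s,m);h=(p-o)@n
print(np.histogram(h,np.arange(-.004,.06,.004))[0])
l=np.cross(n,[0.9994,.035,0.]);l/=np.linalg.norm(l);u=np.cross(l,n)
for lo,hi in [(.010,.014),(.0435,.0505)]:
    k=(h>lo)&(h<hi);X=np.c_[(p[k]-o)@l,(p[k]-o)@u].astype(np.float32)*1000
    r=cv2.minAreaRect(X);c,rad=cv2.minEnclosingCircle(X)
    v=np.linalg.svd(X-X.mean(0),full_matrices=False)[2][0];v*=np.sign(v[0])
    print(lo,k.sum(),h[k].mean(),r,rad,"angle cw from left",np.degrees(np.arctan2(v[1],v[0])))
    for cc in (r[0],c): print(o+cc[0]/1e3*l+cc[1]/1e3*u+(.034)*n)
E
```

```text
plane 10820 [ 0.5713 -0.0102  0.1083] [-0.5654 -0.0223  0.8245] 34.458054872268995
[3738 5063  143 5227 1829   23   30   29   39   30   32  277 1459   49
    0]
0.01 6445 0.011590403355161488 ((-42.33491516113281, -24.107139587402344), (134.25857543945312, 99.06088256835938), 18.883527755737305) 74.00647735595703 angle cw from left -58.71873
[ 0.5337 -0.054   0.1226]
[ 0.5399 -0.0597  0.1267]
0.0435 1588 0.0457794145219262 ((-20.250564575195312, -17.249107360839844), (83.92708587646484, 15.208969116210938), 30.007917404174805) 41.96442794799805 angle cw from left 29.411312
[ 0.5386 -0.0317  0.1265]
[ 0.5394 -0.0322  0.1271]
```

```bash
cat >> h.py <<'E'
G=np.array([0.537,-0.0362,0.125]);N=np.array([-.5733,-.020,.8192])
E
python3 - <<'E'
from h import *
inc(G+.05*N,face(N,.52)); inc(G-.015*N,face(N,.52))
E
```

```text
t 3.025 xyz [-0.0254  0.0299  0.0792] a [-0.0262  0.0071  0.0152] tcp [ 0.4516 -0.003   0.2246] joints [-0.287 -0.585  2.401  0.259  0.784  0.047]
t 3.025 xyz [-0.025   0.0316  0.1442] a [-0.0262  0.0071  0.0152] tcp [ 0.4516 -0.003   0.2246] joints [-0.287 -0.585  2.401  0.259  0.784  0.047]
```

Emit:
jog_arm --increments '[{"x":-0.025,"y":0.03,"z":0.03,"ax":-0.026,"ay":0.007,"az":0.015,"gripper":0.07},{"x":-0.0255,"y":0.03,"z":0.079,"ax":-0.026,"ay":0.007,"az":0.015,"gripper":0.07},{"x":-0.0255,"y":0.03,"z":0.079,"ax":-0.026,"ay":0.007,"az":0.015,"gripper":0.07},{"x":-0.0255,"y":0.03,"z":0.079,"ax":-0.026,"ay":0.007,"az":0.015,"gripper":0.07}]'

```text
t: 3.52
eef_pos: [0.5087, -0.0349, 0.1671]
tcp_rot: [0.146, 0.815, 0.495, 0.264]
force: [0.8, -1.1, 0.6]
grip_width: 0.07
finger_force: 0.0
```

```bash
python3 - <<'E'
from h import *
inc(G-.015*N,face(N,.52))
E
```

```text
t 3.525 xyz [-0.0027  0.0002  0.0657] a [-0.0001 -0.0029  0.0046] tcp [ 0.5087 -0.0349  0.1671] joints [-0.334 -0.308  2.357  0.412  0.552 -0.147]
```

Emit:
jog_arm --increments '[{"x":-0.002,"y":0,"z":0.035,"gripper":0.07},{"x":-0.0025,"y":0,"z":0.065,"gripper":0.07},{"x":-0.0025,"y":0,"z":0.065,"gripper":0.07},{"x":-0.0025,"y":0,"z":0.065,"gripper":0.0},{"x":-0.0025,"y":0,"z":0.065,"gripper":0.0}]' --newtons 40

```text
validation failed for argument at $.in...
```

Emit:
jog_arm --increments '[{"x":0,"gripper":0.0},{"x":0,"gripper":0.0},{"x":0,"gripper":0.0}]' --newtons 40

```text
validation failed for argument at $.in...
```

```bash
python3 - <<'E'
from h import *
inc(G-.015*N,face(N,.52+np.pi/2)); print(bot.get_state()["grip_width"])
E
```

```text
t 3.525 xyz [-0.0027  0.0002  0.0657] a [-0.0024 -0.0022  1.5755] tcp [ 0.5087 -0.0349  0.1671] joints [-0.334 -0.308  2.357  0.412  0.552 -0.147]
0.0700263291557557
```

Emit:
jog_arm --increments '[{"x":-0.002,"y":0,"z":0.035,"ax":0,"ay":0,"az":0,"gripper":0.07},{"x":-0.0025,"y":0,"z":0.065,"ax":0,"ay":0,"az":0,"gripper":0.07},{"x":-0.0025,"y":0,"z":0.065,"ax":0,"ay":0,"az":0,"gripper":0.07},{"x":-0.0025,"y":0,"z":0.065,"ax":0,"ay":0,"az":0,"gripper":0.005},{"x":-0.0025,"y":0,"z":0.065,"ax":0,"ay":0,"az":0,"gripper":0.005}]' --newtons 40

```text
t: 4.15
eef_pos: [0.5458, -0.0373, 0.1151]
tcp_rot: [0.148, 0.815, 0.494, 0.265]
force: [0.7, 0.6, -0.9]
grip_width: 0.0344
finger_force: 0.0
```

Emit:
jog_arm --increments '[{"x":0,"y":0,"z":0,"ax":0,"ay":0,"az":0,"gripper":0.005},{"x":0,"y":0,"z":0,"ax":0,"ay":0,"az":0,"gripper":0.005},{"x":0,"y":0,"z":0,"ax":0,"ay":0,"az":0,"gripper":0.005}]' --newtons 40

```text
t: 4.53
eef_pos: [0.5453, -0.0373, 0.1141]
tcp_rot: [0.147, 0.816, 0.494, 0.264]
force: [-9.2, 0.3, 11.0]
grip_width: 0.0152
finger_force: 42.6
```

```bash
python3 - <<'E'
from h import *
inc(G-.015*N,face(N,.52+np.pi/2)); print(bot.get_state()["grip_width"])
E
```

```text
t 4.525 xyz [ 0.0009 -0.0011  0.0014] a [-3.0000e-04 -3.0000e-03  1.5735e+00] tcp [ 0.5453 -0.0373  0.1141] joints [-0.306 -0.095  2.31   0.532  0.392 -0.264]
0.01524472669180068
```

Emit:
jog_arm --increments '[{"x":0,"y":0,"z":-0.002,"ax":0,"ay":0,"az":0.15,"gripper":0.005},{"x":0,"y":0,"z":-0.002,"ax":0,"ay":0,"az":0.3,"gripper":0.005},{"x":0,"y":0,"z":-0.002,"ax":0,"ay":0,"az":0.45,"gripper":0.005},{"x":0,"y":0,"z":-0.002,"ax":0,"ay":0,"az":0.6,"gripper":0.005},{"x":0,"y":0,"z":-0.002,"ax":0,"ay":0,"az":0.75,"gripper":0.005}]' --newtons 40

```text
t: 5.15
eef_pos: [0.5447, -0.0371, 0.1143]
tcp_rot: [0.039, 0.94, 0.158, 0.299]
force: [17.3, 2.9, -15.7]
grip_width: 0.0156
finger_force: 44.2
```

```bash
python3 - <<'E'
from h import *
inc(G-.013*N,face(N,.52+np.pi/2)); s=bot.get_state();print(s["grip_width"],s["force"],s["wrist_torque"])
E
```

```text
t 5.15 xyz [ 0.0002 -0.0012 -0.0002] a [-0.0009 -0.0021  0.8174] tcp [ 0.5447 -0.0371  0.1143] joints [-0.306 -0.097  2.311  0.53   0.392  0.495]
0.015593304515450546 [ 17.30827632   2.94055305 -15.70082725] [ 0.32303826 -0.48569222  0.25745623]
```

Emit:
jog_arm --increments '[{"x":0,"y":0,"z":0.001,"ax":0,"ay":0,"az":0.16,"gripper":0.005},{"x":0,"y":0,"z":0.001,"ax":0,"ay":0,"az":0.33,"gripper":0.005},{"x":0,"y":0,"z":0.001,"ax":0,"ay":0,"az":0.5,"gripper":0.005},{"x":0,"y":0,"z":0.001,"ax":0,"ay":0,"az":0.66,"gripper":0.005},{"x":0,"y":0,"z":0.001,"ax":0,"ay":0,"az":0.82,"gripper":0.005}]' --newtons 40

```text
t: 5.78
eef_pos: [0.5449, -0.0368, 0.1142]
tcp_rot: [-0.084, 0.925, -0.23, 0.29]
force: [3.1, 1.4, -0.5]
grip_width: 0.0153
finger_force: 47.1
```

Emit:
jog_arm --increments '[{"x":0,"y":0,"z":0,"ax":0,"ay":0,"az":0,"gripper":0.005},{"x":0,"y":0,"z":0,"ax":0,"ay":0,"az":0,"gripper":0.005}]' --newtons 40

```text
t: 6.02
eef_pos: [0.5449, -0.0368, 0.1142]
tcp_rot: [-0.083, 0.926, -0.227, 0.29]
force: [1.3, 4.7, 2.6]
grip_width: 0.0152
finger_force: 47.5
```

```bash
python3 - <<'E'
from h import *
inc(G-.013*N,face(N,.52+np.pi/2)); s=bot.get_state();print(s["grip_width"],s["force"],s["wrist_torque"])
s=bot.snapshot("wrist");save(s,"w2")
E
```

```text
t 6.025 xyz [-0.0006 -0.0007 -0.0004] a [-0.0025 -0.0008  0.0047] tcp [ 0.5449 -0.0368  0.1142] joints [-0.306 -0.096  2.31   0.531  0.393  1.306]
0.015167833787883812 [1.26867697 4.71679385 2.61978303] [0.75870073 0.03441023 0.4521838 ]
```

View pics/w2.png

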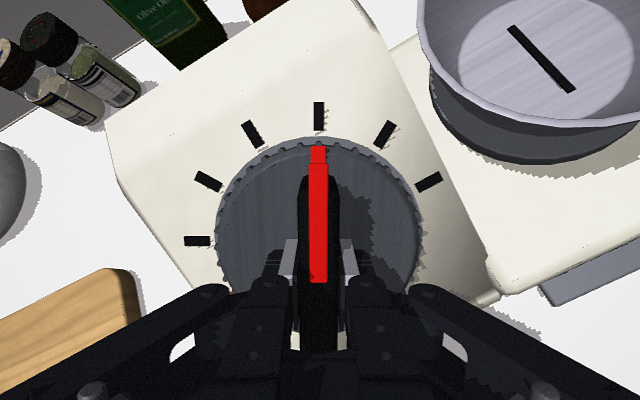

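Emit:
jog_arm --increments '[{"x":0,"y":0,"z":0,"ax":0,"ay":0,"az":0,"gripper":0.07},{"x":0,"y":0,"z":0,"ax":0,"ay":0,"az":0,"gripper":0.07},{"x":0,"y":0,"z":0,"ax":0,"ay":0,"az":0,"gripper":0.07},{"x":0,"y":0,"z":-0.04,"ax":0,"ay":0,"az":0,"gripper":0.08},{"x":0,"y":0,"z":-0.1,"ax":0,"ay":0,"az":0,"gripper":0.08}]'

```text
t: 6.7
eef_pos: [0.4854, -0.0392, 0.1936]
tcp_rot: [-0.082, 0.927, -0.228, 0.287]
force: [1.2, -0.3, 0.3]
grip_width: 0.0806
finger_force: 0.0
```

```bash
cat >> h.py <<'E'
DN=R.from_matrix(np.array([[1,0,0],[0,-1,0],[0,0,-1.]]))
E
python3 - <<'E'
from h import *
inc(np.array([.48,.30,.24]),DN); s=bot.get_state();print(s["grip_width"],s["force"])
E
```

```text
t 6.7 xyz [-0.1404 -0.3104 -0.0337] a [-0.1689 -0.5883 -0.4674] tcp [ 0.4854 -0.0392  0.1936] joints [-0.37  -0.425  2.377  0.379  0.658  1.445]
0.08061368527874821 [ 1.24201271 -0.3080444   0.26165317]
```

Emit:
jog_arm --increments '[{"x":-0.025,"y":-0.055,"z":-0.015,"ax":-0.03,"ay":-0.11,"az":-0.09,"gripper":0.08},{"x":-0.05,"y":-0.11,"z":-0.03,"ax":-0.065,"ay":-0.23,"az":-0.18,"gripper":0.08},{"x":-0.075,"y":-0.165,"z":-0.034,"ax":-0.1,"ay":-0.35,"az":-0.28,"gripper":0.08},{"x":-0.1,"y":-0.22,"z":-0.034,"ax":-0.135,"ay":-0.47,"az":-0.37,"gripper":0.08},{"x":-0.125,"y":-0.275,"z":-0.034,"ax":-0.169,"ay":-0.588,"az":-0.467,"gripper":0.08}]'

```text
t: 7.32
eef_pos: [0.4797, 0.2633, 0.2399]
tcp_rot: [0.001, 1.0, 0.002, 0.002]
force: [1.5, -0.4, 1.5]
grip_width: 0.0797
finger_force: 0.0
```

```bash
python3 - <<'E'
from h import *
np.set_printoptions(precision=4,suppress=True)
s=bot.snapshot("wrist");save(s,"w3")
for d in bot.spot_point("wrist","lime_center")[:2]: print(d["conf"],d["at"],unproj(s,*d["at"]))
for d in bot.trace("wrist","lime_center")[:1]:
    c=cloud(s,d["region"]);print(d["conf"],d["rect"],np.percentile(c,[1,50,99],axis=0)); k=c[c[:,2]>.03]
    r,cc=np.nonzero(d["region"]);print(cv2.minAreaRect(np.c_[cc,r].astype(np.float32)),cv2.minAreaRect((k[:,:2]*1000).astype(np.float32)))
inc(np.array([.522,.322,.10]),DN)
s=bot.snapshot("top");col=s["color"].astype(int)
print(bot.get_state()["t"])
m=(col[...,1]>col[...,0]*1.15)&(col[...,1]>col[...,2]*1.3);m[:150]=0;m[250:]=0;m[:,:195]=0;m[:,245:]=0
k=cloud(s,m);k=k[k[:,2]>.03];print(len(k),cv2.minAreaRect((k[:,:2]*1000).astype(np.float32)),k[:,2].max())
E
```

```text
0.88 [137.6, 252.4] [0.5193 0.3251 0.0645]
0.68 [229.5, 108.7, 46.1, 50.0] [[0.4998 0.3042 0.0436]
 [0.5227 0.3238 0.06  ]
 [0.5441 0.3469 0.067 ]]
((254.0, 133.0), (50.0, 48.0), 90.0) ((521.6331176757812, 325.9980163574219), (46.71320724487305, 45.2782096862793), 0.08881562203168869)
t 7.475 xyz [ 0.0421 -0.0582  0.1368] a [ 0.0024 -0.0028  0.0039] tcp [0.4798 0.264  0.2368] joints [ 0.377  0.047  1.792 -0.003  1.301  1.944]
7.525
38 ((516.7173461914062, 264.9693298339844), (119.39192199707031, 20.870197296142578), 74.54102325439453) 0.5295712790660063
```

View pics/w3.png

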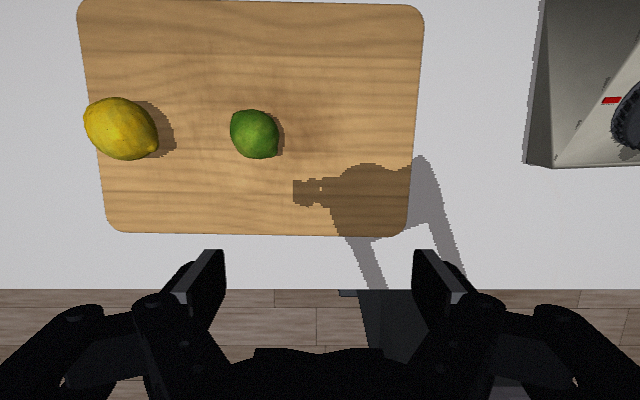

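```bash
python3 - <<'E'
from h import *
np.set_printoptions(precision=4,suppress=True)
s=bot.snapshot("wrist");c=s["color"].astype(np.uint8);hsv=cv2.cvtColor(c,cv2.COLOR_RGB2HSV)
m=((hsv[...,0]>35)&(hsv[...,0]<80)&(hsv[...,1]>120)).astype(np.uint8);m[:90]=0;m[180:]=0;m[:,:210]=0;m[:,300:]=0
M=cv2.moments(m,True);th=.5*np.arctan2(2*M["mu11"],M["mu20"]-M["mu02"])
cx,cy=M["m10"]/M["m00"],M["m01"]/M["m00"]
d=unproj(s,cy,cx,1.0)-s["position"];d=s["position"]+d*(.0445-s["position"][2])/d[2]
e=unproj(s,cy+10*np.sin(th),cx+10*np.cos(th),1.0)-s["position"];e=s["position"]+e*(.0445-s["position"][2])/e[2]
a=np.arctan2(*(e-d)[1::-1]);print(M["m00"],cx,cy,np.degrees(th),"center",d,"long axis world deg",np.degrees(a))
L,_=np.linalg.eigh(np.array([[M["mu20"],M["mu11"]],[M["mu11"],M["mu02"]]])/M["m00"]);print(4*np.sqrt(L))
ys=a+np.pi/2
for k in (0,np.pi):
    y=np.array([np.cos(ys+k),np.sin(ys+k),0]);z=np.array([0,0,-1.])
    Rt=R.from_matrix(np.stack([np.cross(y,z),y,z],1));inc(np.array([d[0],d[1],.11]),Rt);
E
```

```text
1974.0 252.24265450861196 133.20415400202634 46.72170743941413 center [0.5215 0.3272 0.0445] long axis world deg -137.81161906237105
[45.3548 55.6261]
t 7.575 xyz [ 0.0421 -0.0664  0.1278] a [ 0.004  -0.0033 -0.7363] tcp [0.4789 0.2611 0.2378] joints [ 0.373  0.04   1.797 -0.004  1.301  1.945]
t 7.575 xyz [ 0.0421 -0.0664  0.1278] a [-0.0042 -0.0051  2.4053] tcp [0.4789 0.2611 0.2378] joints [ 0.373  0.04   1.797 -0.004  1.301  1.945]
```

Emit:
jog_arm --increments '[{"x":0.02,"y":-0.03,"z":0.02,"ax":0,"ay":0,"az":-0.18,"gripper":0.08},{"x":0.042,"y":-0.065,"z":0.05,"ax":0,"ay":0,"az":-0.36,"gripper":0.08},{"x":0.042,"y":-0.065,"z":0.09,"ax":0,"ay":0,"az":-0.54,"gripper":0.08},{"x":0.042,"y":-0.065,"z":0.128,"ax":0.004,"ay":-0.003,"az":-0.735,"gripper":0.08},{"x":0.042,"y":-0.065,"z":0.128,"ax":0.004,"ay":-0.003,"az":-0.735,"gripper":0.08}]'

```text
t: 8.2
eef_pos: [0.5189, 0.3228, 0.1079]
tcp_rot: [0.0, 0.934, 0.357, -0.003]
force: [-0.4, -0.4, 0.2]
grip_width: 0.08
finger_force: 0.0
```

```bash
python3 - <<'E'
from h import *
y=np.array([np.cos(-.834),np.sin(-.834),0]);z=np.array([0,0,-1.])
inc(np.array([.5215,.3255,.028]),R.from_matrix(np.stack([np.cross(y,z),y,z],1)))
E
```

```text
t 8.2 xyz [ 0.0042 -0.0001  0.0799] a [-0.0018  0.0054 -0.0065] tcp [0.5189 0.3228 0.1079] joints [0.442 0.321 1.733 0.    1.094 1.282]
```

Emit:
jog_arm --increments '[{"x":0.004,"y":0,"z":0.05,"ax":0,"ay":0.005,"az":0,"gripper":0.08},{"x":0.004,"y":0,"z":0.079,"ax":0,"ay":0.005,"az":0,"gripper":0.08},{"x":0.004,"y":0,"z":0.079,"ax":0,"ay":0.005,"az":0,"gripper":0.08},{"x":0.004,"y":0,"z":0.079,"ax":0,"ay":0.005,"az":0,"gripper":0.03},{"x":0.004,"y":0,"z":0.079,"ax":0,"ay":0.005,"az":0,"gripper":0.03}]' --newtons 20

```text
t: 8.82
eef_pos: [0.5272, 0.3298, 0.0353]
tcp_rot: [-0.001, 0.933, 0.359, 0.006]
force: [-0.5, -0.0, 2.1]
grip_width: 0.0454
finger_force: 2.6
```

Emit:
jog_arm --increments '[{"x":0,"y":0,"z":0,"ax":0,"ay":0,"az":0,"gripper":0.03},{"x":0,"y":0,"z":0,"ax":0,"ay":0,"az":0,"gripper":0.03},{"x":0,"y":0,"z":-0.04,"ax":0,"ay":0,"az":0,"gripper":0.03},{"x":0,"y":0,"z":-0.1,"ax":0,"ay":0,"az":0,"gripper":0.03},{"x":0,"y":0,"z":-0.16,"ax":0,"ay":0,"az":0,"gripper":0.03}]' --newtons 20

```text
t: 9.45
eef_pos: [0.5242, 0.3283, 0.1948]
tcp_rot: [-0.001, 0.933, 0.359, 0.004]
force: [2.1, -0.3, 0.4]
grip_width: 0.0438
finger_force: 20.7
```

```bash
python3 - <<'E'
from h import *
np.set_printoptions(precision=4,suppress=True)
s=bot.snapshot("top")
d=bot.spot_point("top","feed_floor")[0];print(d["conf"],d["at"],unproj(s,*d["at"]))
# rim: robust circle around z ~ .128
m=np.zeros((400,640),bool);m[145:205,372:425]=1
p=cloud(s,m);r=p[(p[:,2]>.122)&(p[:,2]<.134)]
from scipy.optimize import least_squares
q=least_squares(lambda v:np.hypot(r[:,0]-v[0],r[:,1]-v[1])-v[2],[.597,-.184,.06],loss="soft_l1",f_scale=.003);print("rim",len(r),q.x)
fl=p[(abs(p[:,2]-.085)<.004)&(np.hypot(p[:,0]-.6,p[:,1]+.183)<.045)];print("floor",len(fl),cv2.minEnclosingCircle((fl[:,:2]*1000).astype(np.float32)),fl.mean(0))
st=bot.get_state();print(st["grip_width"],st["finger_force"])
inc(np.array([.598,-.183,.19]),rot(st["tcp_rot"]))
save(bot.snapshot("wrist"),"w4")
E
```

```text
0.85 [175.2, 398.0] [ 0.5965 -0.1869  0.0833]
rim 271 [ 0.597  -0.1835  0.0596]
floor 639 ((598.018798828125, -184.7294464111328), 44.282554626464844) [ 0.5981 -0.1845  0.0843]
0.04395745031918022 20.72846734430641
t 9.55 xyz [-0.2945  0.4271  0.0086] a [0. 0. 0.] tcp [0.5301 0.3312 0.2038] joints [0.445 0.224 1.659 0.002 1.233 1.281]
```

View pics/w4.png

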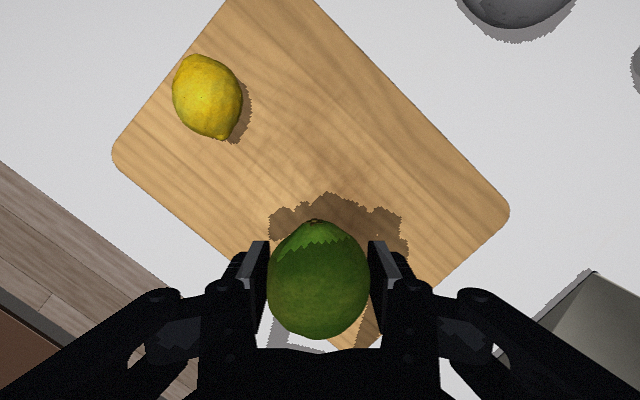

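Emit:
jog_arm --increments '[{"x":-0.03,"y":0.044,"z":0,"ax":0,"ay":0,"az":0,"gripper":0.03},{"x":-0.06,"y":0.088,"z":0,"ax":0,"ay":0,"az":0,"gripper":0.03},{"x":-0.09,"y":0.132,"z":0,"ax":0,"ay":0,"az":0,"gripper":0.03},{"x":-0.12,"y":0.176,"z":0,"ax":0,"ay":0,"az":0,"gripper":0.03},{"x":-0.15,"y":0.22,"z":0,"ax":0,"ay":0,"az":0,"gripper":0.03}]'

```text
t: 10.22
eef_pos: [0.5595, 0.0628, 0.1901]
tcp_rot: [-0.002, 0.933, 0.359, 0.003]
force: [0.8, -0.2, -0.6]
grip_width: 0.044
finger_force: 20.7
```

Emit:
jog_arm --increments '[{"x":-0.03,"y":0.044,"z":0,"ax":0,"ay":0,"az":0,"gripper":0.03},{"x":-0.06,"y":0.088,"z":0,"ax":0,"ay":0,"az":0,"gripper":0.03},{"x":-0.09,"y":0.132,"z":0,"ax":0,"ay":0,"az":0,"gripper":0.03},{"x":-0.12,"y":0.176,"z":0,"ax":0,"ay":0,"az":0,"gripper":0.03},{"x":-0.142,"y":0.207,"z":0,"ax":0,"ay":0,"az":0,"gripper":0.03}]'

```text
t: 10.85
eef_pos: [0.593, -0.1864, 0.1889]
tcp_rot: [-0.002, 0.934, 0.358, 0.003]
force: [0.3, 0.4, -0.7]
grip_width: 0.044
finger_force: 20.8
```

```bash
python3 - <<'E'
from h import *
st=bot.get_state();print(st["grip_width"],st["finger_force"],st["force"])
s=bot.snapshot("wrist")
d=bot.trace("wrist","lime_center")[0];c=cloud(s,d["region"]);print(d["conf"],d["rect"],np.percentile(c,[2,50,98],axis=0).round(4))
inc(np.array([.597,-.184,.106]),DN*R.from_euler("z",-.7363))
E
```

```text
0.043952944839776305 20.751813417300582 [ 0.25356379  0.41909671 -0.6962318 ]
0.94 [264.5, 216.6, 106.4, 123.9] [[ 0.57   -0.2071  0.195 ]
 [ 0.5938 -0.1839  0.2134]
 [ 0.6104 -0.1674  0.2198]]
t 10.95 xyz [ 0.0052 -0.0006  0.0831] a [ 0.0004 -0.0055 -0.0064] tcp [ 0.5932 -0.1882  0.1891] joints [-0.422  0.247  1.659  0.005  1.233  0.417]
```

Emit:
jog_arm --increments '[{"x":0.006,"y":-0.002,"z":0.03,"ax":0,"ay":-0.005,"az":0,"gripper":0.03},{"x":0.006,"y":-0.002,"z":0.06,"ax":0,"ay":-0.005,"az":0,"gripper":0.03},{"x":0.006,"y":-0.002,"z":0.084,"ax":0,"ay":-0.005,"az":0,"gripper":0.03},{"x":0.006,"y":-0.002,"z":0.084,"ax":0,"ay":-0.005,"az":0,"gripper":0.03}]'

```text
t: 11.45
eef_pos: [0.5944, -0.1762, 0.1026]
tcp_rot: [-0.003, 0.933, 0.359, -0.002]
force: [0.2, 0.7, -0.4]
grip_width: 0.0436
finger_force: 20.8
```

Emit:
jog_arm --increments '[{"x":-0.003,"y":0.006,"z":0,"ax":0,"ay":0,"az":0,"gripper":0.03},{"x":-0.003,"y":0.006,"z":0,"ax":0,"ay":0,"az":0,"gripper":0.03}]'

```text
t: 11.7
eef_pos: [0.6006, -0.1858, 0.1081]
tcp_rot: [0.001, 0.933, 0.359, 0.002]
force: [0.8, 0.1, -0.3]
grip_width: 0.0441
finger_force: 20.8
```

```bash
python3 - <<'E'
from h import *
inc(np.array([.597,-.184,.103]),DN*R.from_euler("z",-.7363)); print(bot.get_state()["force"])
E
```

```text
t 11.7 xyz [-0.0014 -0.0038  0.0051] a [ 0.0034 -0.0036 -0.0021] tcp [ 0.6006 -0.1858  0.1081] joints [-0.413  0.348  1.696  0.002  1.093  0.423]
[ 0.84939824  0.11759112 -0.33277702]
```

Emit:
jog_arm --increments '[{"x":-0.001,"y":-0.002,"z":0.003,"ax":0,"ay":0,"az":0,"gripper":0.044},{"x":-0.001,"y":-0.002,"z":0.003,"ax":0,"ay":0,"az":0,"gripper":0.058},{"x":-0.001,"y":-0.002,"z":0.003,"ax":0,"ay":0,"az":0,"gripper":0.058},{"x":-0.001,"y":-0.002,"z":0.003,"ax":0,"ay":0,"az":0,"gripper":0.058}]'

```text
t: 12.2
eef_pos: [0.5972, -0.1841, 0.1033]
tcp_rot: [-0.0, 0.933, 0.359, 0.001]
force: [0.0, -0.6, -0.0]
grip_width: 0.0583
finger_force: 0.0
```

Emit:
jog_arm --increments '[{"x":0,"y":0,"z":-0.02,"ax":0,"ay":0,"az":0,"gripper":0.058},{"x":0,"y":0,"z":-0.05,"ax":0,"ay":0,"az":0,"gripper":0.058},{"x":0,"y":0,"z":-0.1,"ax":0,"ay":0,"az":0,"gripper":0.058},{"x":-0.03,"y":-0.03,"z":-0.14,"ax":0,"ay":0,"az":0,"gripper":0.058},{"x":-0.08,"y":-0.06,"z":-0.14,"ax":0,"ay":0,"az":0,"gripper":0.058}]'

```text
t: 12.82
eef_pos: [0.5001, -0.1948, 0.2502]
tcp_rot: [0.005, 0.933, 0.36, 0.005]
force: [-0.4, -1.0, 0.6]
grip_width: 0.0577
finger_force: 0.0
```

```bash
python3 - <<'E'
from h import *
st=bot.get_state();print(st["t"],st["grip_width"],st["force"],st["eef_pos"])
s=bot.snapshot("top")
d=bot.trace("top","lime_center")
for q in d[:2]:
    c=cloud(s,q["region"]);print(q["conf"],q["rect"],np.percentile(c,[2,50,98],axis=0).round(4))
a=cv2.resize(s["color"][140:230,310:430,::-1],None,fx=5,fy=5,interpolation=cv2.INTER_CUBIC)
cv2.imwrite("pics/crop2.png",a)
E
```

```text
12.825 0.05770810309735262 [-0.40553209 -0.98507898  0.56412898] [ 0.50011368 -0.19477513  0.25015334]
0.7 [392.3, 168.1, 15.8, 20.7] [[ 0.5689 -0.2078  0.1074]
 [ 0.5891 -0.1862  0.1224]
 [ 0.6126 -0.1674  0.13  ]]
```

View pics/crop2.png

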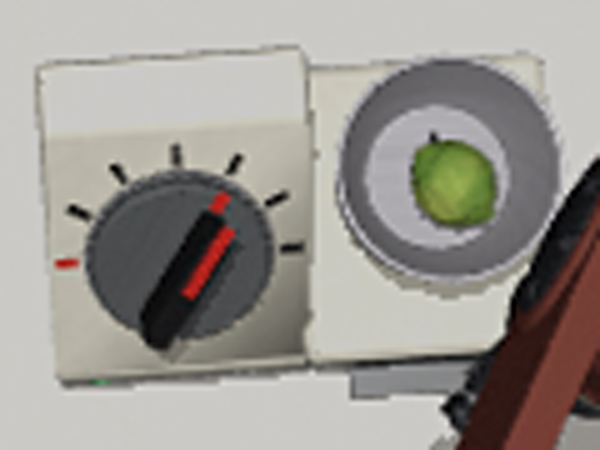

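The crop shows the red pointer at the fifth mark (about 235,165). The lime lies in the bowl at about (455,182), and its centre is roughly 8 mm off the axis. The arm is clear of both, so I'm handing in.

```bash
python3 -c "
from bench import bot
print(bot.finish_job())"
```

```text
the job is handed in; nothing more can be done
None
```

The turret pointer rests at mark five and the lime lies released in the feed bowl, both confirmed in the final top view; the job is handed in at about 13 s, with no verdict returned.

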